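# Seal a blister card with the hanging hand roller

## Task

Take the hand roller off its deep hook: lift it out past the upturned tip, feeling the way along the bent hook and keeping the load on the hook below 8 N, and only then draw it away. Roll it over the blister card on the sealing jig from the end nearer the robot to the far end, square to the card, in its middle, and with a steady pressure of about 9 N, so that the card is sealed along its whole length and no pocket is crushed. Then lay the roller down on the rubber mat, handle and roll both on it, and let go; leave the other tools hanging and everything else where it is.

Things in the scene. Friction and masses are not known exactly. Their poses are not given: they have to be found in the camera images.
- roller: Hand roller (brayer), 0.40 kg, hanging level by a wire bow from one of three hooks, balanced, handle towards the robot, roll away from it. Origin under the bow in the middle of the steel yoke bar (124 mm long in y); x away from the robot along the handle, y along the roll, z up. The balance point is the origin
- roller_handle (a point): Middle of the roller's black handle, 76 mm in front (-x) of the roller's origin at the same height. Handle 100 (x) x 24 (y) x 24 mm (z). Pinch it across y from above, about 10 mm towards the roll from this point and 8 mm above its middle, so that the gripper keeps clear of the hook and of the card; it wants a strong grip (100 N) not to turn in the fingers
- roller_bow (a point): Top of the roller's hanging bow: centre of its rod, 69 mm above the roller's origin. The bow is of 6 mm round steel rod, upright in the roller's y-z plane, 18 mm wide and 57 mm tall inside from the yoke bar's top
- roller_axle (a point): Middle of the rubber roll, 24 mm beyond (+x) and 10 mm below the roller's origin. The roll is 36 mm in diameter, 110 mm long along y and turns freely; its underside is 28 mm below the handle's middle line, 16 mm below the handle's underside
- rail: Aluminium rail along y on two steel posts 380 mm apart. Origin on the table under the row of hook troughs; x points away from the robot; the rail's front face is at x = +26 mm, its underside 315 mm high. Hooks at y = -115, 0 and +115 mm, bows hang at x = 0. Tools are drawn off towards -x
- hook_a: One of three deep hooks of 5 mm wire clipped to the rail, axes as the rail's; which tool hangs on it varies. Origin: top of its level trough, 270 mm high. A back leg and in front of it an upturned prong rise from the trough 10 mm apart (the 6 mm bow rod has 2 mm play each way); the prong's tip is 41 mm above the trough. Lean: see hook_b
- hook_b: Second hook, as hook_a. All have been knocked askew: prong and back leg lean together towards or away from the robot by up to 0.35 mm per mm of height, each hook differently and not told, so a straight lift jams and the lift must follow the legs by feel
- hook_c: Third hook, as hook_a and hook_b, leaning by yet another amount. The hooks are only clipped on: more than 8 N on one (the roller weighs 4 N) is too much
- jig: Sealing jig, fixed: plywood and cork base 215 (x) x 150 (y) mm, the white card 170 (x) x 100 (y) mm centred on it, its hard level face 28 mm above the table. Origin on the table under its middle; x along the card away from the robot. Roll with the axle along y, its middle from x = -65 to +65 mm, within 15 mm of y = 0. Under 4 N it does not seal, over 16 N crushes pockets
- mat: Black rubber tool mat, fixed, 280 (x) x 160 (y) x 4 mm, lying flat. Origin on the table under its middle, x away from the robot. Lay the roller on it with its handle along the mat's x, roll away from the robot
- scraper: Steel scraper with an upright black handle and the same bow, blade 70 mm wide, hanging on another hook; leave it hanging
- brush: Hand brush with an upright black handle and the same bow, head 80 mm wide, hanging on another hook; leave it hanging
- carton_a: Medicine carton 100 x 55 x 35 mm lying on the table, origin under its middle; leave it
- carton_b: Medicine carton 55 x 45 x 50 mm on the table in front of the rail, origin under its middle; leave it
- pill_jar: Amber jar, 48 mm diameter, 75 mm tall, origin under its middle; leave it
- blister_tray: Empty white blister tray 130 x 100 x 18 mm in front of the rail, origin under its middle; leave it

How it is judged:
By the outcome, as a careful person would: the job done as asked, in the order asked, and still so for the second after the job is handed in, with the robot touching nothing.
It also fails if it takes over 69 s, if anything falls off the work surface, if the arm or the gripper's body presses on something with over 40 N, if the wrist force passes 120 N, or if a joint passes its speed limit or range.

## Robot

A 6-joint arm with a two-finger parallel gripper is mounted at the origin on the work surface. World frame = base frame: x ahead of the robot, y to its left, z up, the work surface at z = 0. Lengths are in m, angles in rad, forces in N, time in s.
With the tool pointing down it reaches from about 0.35 to 0.925 m from the base axis. Payload 6.4 kg.
Tool frame: the origin (TCP) lies at the very end of the fingers, on their centre line; the grasp point (between the pads) lies manip.grip_point_offset behind it (manip.grip_point_offset is the distance from the TCP to the grasp point, in m); z points along the fingers, y is the line along which they close (so a half turn about z gives the same grasp; the last joint's range is limited). The gripper opens to 94 mm and grips with 3 to 60 N. Pads are 16 mm wide; open, the fingers measure 119 mm over their backs; the gripper's body (75 mm by 177 mm) begins 78 mm behind the grasp point.
Start: joints at [1.042, 0.245, 1.558, -0, 1.339, -0.174], TCP at [0.226, 0.61, 0.205] pointing down, gripper open.
Joint ranges: [-3.13, 3.13], [-1.02, 2.26], [0.13, 2.54], [-0.95, 4.09], [0.21, 2.88], [-2.74, 2.74]. Speed limits (rad/s): [2.57, 2.57, 3.14, 3.14, 3.14, 3.14].

## Interface

Orientations are given as a rotation vector (axis times angle).
In Python, from bench import sensors, get_image, job, silhouettes, mark_of, manip gives the robot as it stands. The module is installed in compiled form; this text tells all that it offers.
- The arm moves only by the tool arm_command, never from a script. Its argument "steps" is a list that holds one entry, the list of rows, each a list of 7 numbers: the turn, a rotation vector about the tool's x, y, z in fractions of the full range, 1 being 90 degrees, then the shift along the tool's x, y, z in fractions of the full range, 1 being 0.6 m, then the finger opening in m, from 0 to 0.094. A call has 1 to 10 rows; each row is the pose to reach, as a shift and turn from the pose commanded when the call began, along the tool's axes at that moment; what a row does not reach only later rows make up. A row lasts 1/12 s, in which the tool goes at most 41.7 mm and 7.16 degrees, less where a joint would pass 70% of its speed; a pose out of reach is approached as far as the arm can. A call with a gripper value outside its range is refused whole. The fingers move at their own pace and stop on an object; "grip_force" is the grip in N (left out, the last holds). Time passes only in rows, so rows that repeat a pose let the fingers close. It gives the time, the measured TCP pose, the force, the opening and the grip force at its end, in the units of the state.
- sensors.get_state(): the state, without advancing time (a new reading comes with each control period).
- get_image(name): name is "side" or "top" or "wrist"; returns a dict with "frame" (384x512x3 uint8, red, green, blue), "K" (3x3 intrinsics, pixels), "cam_to_world" (4x4, takes a point from camera to world coordinates). Camera axes: x right, y down, z forward; pixel columns grow to the right and rows downward; lengths in m; the calibration is good to about 2 mm. A picture is of the moment at which its call begins. There is no depth.
- job.hand_in(): hands the job in; it is judged then, once.
Trained networks look in the newest picture that a camera, given by its name, has taken for a name from the list of things; names that differ only in an ending like _2 or _b are one class to them, and where a whole thing is asked for, a point or a joint stands for the part that bears it (a point fixed in the world has none). Each returns a list of dicts, best first, with "p" (0 to 1); they miss things now and then, are a little off and sometimes report something else, mostly with a low value. They report only what shows in the picture. A call takes as long as a camera call.
- silhouettes(camera, query): "pixels" (384x512 bool, what is visible of it) and "bbox" ([left, top, width, height] in pixels, round what is visible of it).
- mark_of(camera, query): "pixel" ([column, row] in pixels: a listed point, or the origin of a listed thing).
The state is a dict: "time_s": time; "joint_positions": joint angles; "joint_velocities": joint speeds; "tau": joint torques, N m; "position": TCP position; "ee_rot": TCP orientation; "contact_force": force on the tool from outside, world axes, zero at the start; "torque": the same for the moment, N m; "opening": opening from 0.0 (shut) to 1.0 (fully open); "gripper_force": force on a finger pad.
Only numpy, scipy, OpenCV 4.12 (cv2) and the standard library are available. Lean on these libraries where they do the work, as an engineer would, in place of code of your own. Each camera call takes 0.05 s, during which the arm holds its last target. There are 200 camera calls.

## Working session

There is one attempt and no reset: what is moved stays moved. The work goes in short steps, Python scripts to look and compute and a tool call to move; the robot and the scene stay as the last step left them, time stands still between calls to the robot, and variables do not carry over. Pictures are saved under pics/ and viewed, at most 10 in all, crops included, and the job is handed in when it is done.

Besides the shell and the picture viewer there is one more tool, called after "Call:" in YAML: its name, and indented under it one key for each argument. arm_command: Moves the arm, as the interface text tells. Its arguments: {"type":"object","properties":{"steps":{"type":"array"},"grip_force":{"type":"number"}},"required":["steps"]}

```bash
mkdir -p pics; cat > h.py <<'E'
import numpy as np, cv2
from bench import sensors, get_image, job, silhouettes, mark_of, manip
from scipy.spatial.transform import Rotation as R
def ray(im,px):
    K=im["K"];T=im["cam_to_world"]
    d=T[:3,:3]@np.linalg.inv(K)@np.array([px[0],px[1],1.]);return T[:3,3],d/np.linalg.norm(d)
def atz(im,px,z):
    o,d=ray(im,px);return o+d*(z-o[2])/d[2]
def tri(rays):
    A=sum(np.eye(3)-np.outer(d,d) for o,d in rays);b=sum((np.eye(3)-np.outer(d,d))@o for o,d in rays)
    p=np.linalg.solve(A,b);return p,[round(1000*np.linalg.norm((np.eye(3)-np.outer(d,d))@(p-o)),1) for o,d in rays]
def proj(im,p):
    T=np.linalg.inv(im["cam_to_world"]);q=im["K"]@(T[:3,:3]@np.array(p)+T[:3,3]);return q[:2]/q[2]
E
python3 - <<'E'
from h import *
np.set_printoptions(precision=4,suppress=True)
s=sensors.get_state();print({k:np.round(v,3) for k,v in s.items()},manip.grip_point_offset)
ims={}
for c in("side","top"):
    im=ims[c]=get_image(c);cv2.imwrite(f"pics/{c}0.png",cv2.cvtColor(im["frame"],cv2.COLOR_RGB2BGR));print(c,im["cam_to_world"],im["K"][0])
for n in["roller","roller_handle","roller_bow","roller_axle","rail","hook_a","jig","mat","scraper","brush","carton_a","carton_b","pill_jar","blister_tray"]:
    for c in("side","top"):
        print(n,c,[(np.round(m["pixel"],1).tolist(),round(float(m["p"]),2), np.round(atz(ims[c],m["pixel"],0),3)[:2].tolist()) for m in mark_of(c,n)[:3]])
E
```

```text
{'time_s': np.float64(0.0), 'joint_positions': array([ 1.042,  0.246,  1.559,  0.   ,  1.339, -0.174]), 'joint_velocities': array([-0.   ,  0.   , -0.   ,  0.002, -0.002,  0.001]), 'tau': array([  0.001, -41.58 , -31.462,   0.069,   0.033,  -0.   ]), 'position': array([0.225, 0.609, 0.204]), 'ee_rot': array([-0.554, -3.092,  0.003]), 'contact_force': array([ 0.792, -0.728,  0.869]), 'torque': array([0.01 , 0.032, 0.008]), 'gripper_force': np.float64(0.0), 'opening': np.float64(0.997)} 0.0188
side [[ 0.9918 -0.0629  0.1111  0.4436]
 [-0.1274 -0.5415  0.831  -0.8567]
 [ 0.0079 -0.8384 -0.5451  0.7331]
 [ 0.      0.      0.      1.    ]] [415.9205   0.     255.2393]
top [[ 0.0205 -0.9819  0.188   0.3968]
 [-0.9997 -0.018   0.0149  0.021 ]
 [-0.0113 -0.1883 -0.982   1.0545]
 [ 0.      0.      0.      1.    ]] [359.4887   0.     259.3973]
roller side [([257.6, 115.0], 0.93, [0.68, 0.856])]
roller top [([119.2, 177.1], 0.74, [0.645, 0.463]), ([311.8, 195.1], 0.42, [0.601, -0.119])]
roller_handle side [([231.2, 116.5], 0.83, [0.562, 0.852])]
roller_handle top [([116.8, 207.1], 0.8, [0.553, 
[... 1076 characters left out ...]
.6, 228.7], 0.59, [0.462, 0.068])]
carton_a top [([248.6, 242.9], 0.82, [0.455, 0.066]), ([202.7, 255.4], 0.81, [0.417, 0.198]), ([122.2, 177.4], 0.6, [0.645, 0.454])]
carton_b side [([202.7, 202.0], 0.65, [0.423, 0.205]), ([217.6, 228.7], 0.59, [0.462, 0.068])]
carton_b top [([248.6, 242.9], 0.82, [0.455, 0.066]), ([202.7, 255.4], 0.81, [0.417, 0.198]), ([122.2, 177.4], 0.6, [0.645, 0.454])]
pill_jar side [([352.3, 329.2], 0.89, [0.729, -0.308])]
pill_jar top [([377.3, 153.6], 0.66, [0.733, -0.319]), ([246.8, 244.4], 0.5, [0.451, 0.071])]
blister_tray side [([207.0, 165.5], 0.59, [0.443, 0.43]), ([257.5, 141.6], 0.2, [0.645, 0.596])]
blister_tray top [([130.1, 244.8], 0.61, [0.443, 0.412])]
```

View pics/top0.png

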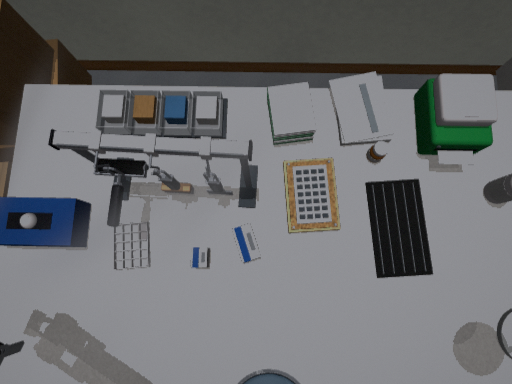

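View pics/side0.png

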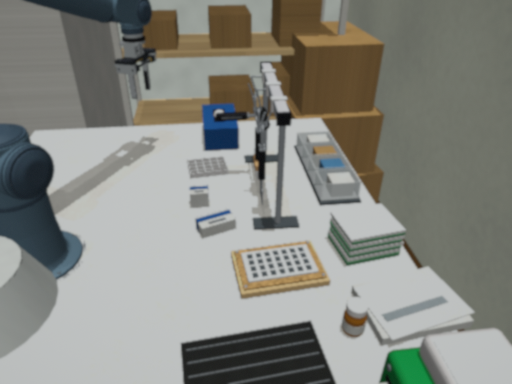

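```bash
python3 - <<'E'
from h import *
np.set_printoptions(precision=4,suppress=True)
S=get_image("side");T=get_image("top")
for n in["roller","roller_handle","roller_axle"]:
    a=mark_of("side",n);b=mark_of("top",n)
    for y in b[:2]: print(n,tri([ray(S,a[0]["pixel"]),ray(T,y["pixel"])]),atz(T,y["pixel"],.204))
for m in mark_of("top","hook_a")[:4]: print("hook",m["pixel"],m["p"],atz(T,m["pixel"],.27))
for m in mark_of("top","roller_bow")[:4]: print("bow",atz(T,m["pixel"],.273))
for n in["jig","mat","roller_handle"]:
  for c,im in(("top",T),("side",S)):
    for m in silhouettes(c,n)[:1]:
        r=cv2.findContours(m["pixels"].astype(np.uint8),0,1)[0];r=max(r,key=cv2.contourArea)
        z={"jig":.02,"mat":.004,"roller_handle":.204}[n]
        w=np.array([atz(im,p[0],z)[:2] for p in r],np.float32);print(n,c,m["p"],m["bbox"],cv2.minAreaRect(w))
E
```

```text
roller (array([0.6092, 0.3806, 0.199 ]), [np.float64(2.8), np.float64(2.8)]) [0.6051 0.3783 0.204 ]
roller_handle (array([0.5201, 0.3812, 0.2091]), [np.float64(1.6), np.float64(1.6)]) [0.5192 0.3832 0.204 ]
roller_handle (array([0.5727, 0.4011, 0.2175]), [np.float64(52.3), np.float64(52.3)]) [0.6305 0.4178 0.204 ]
roller_axle (array([ 0.8652,  0.9352, -1.647 ]), [np.float64(284.3), np.float64(284.3)]) [0.6199 0.372  0.204 ]
hook [105.8, 165.1] 0.79 [0.6091 0.3828 0.27  ]
hook [207.9, 177.1] 0.76 [0.5853 0.1495 0.27  ]
hook [155.6, 167.9] 0.76 [0.6046 0.269  0.27  ]
bow [0.6088 0.3806 0.273 ]
bow [0.4404 0.0664 0.273 ]
jig top 0.95 [284.2, 157.5, 56.6, 74.4] ((0.6000673174858093, -0.11470019817352295), (0.2153710126876831, 0.15309274196624756), 4.7996344566345215)
jig side 0.85 [230.9, 239.0, 100.4, 59.3] ((0.600154459476471, -0.12105858325958252), (0.22108547389507294, 0.16779418289661407), 4.679245948791504)
mat top 0.89 [365.7, 179.5, 70.2, 97.1] ((0.5122796893119812, -0.3686603307723999), (0.282478004693985, 0.16492311656475067), 4.934562683105469)
mat side 0.75 [179.8, 322.9, 157.1, 61.1] ((0.5119580626487732, -0.3608633279800415), (0.2816704511642456, 0.15095748007297516), 4.419401168823242)
roller_handle top 0.83 [96.8, 159.0, 47.9, 66.8] ((0.5611304640769958, 0.3760215640068054), (0.13276778161525726, 0.1670893132686615), 88.94345092773438)
roller_handle side 0.83 [213.7, 95.6, 57.4, 35.5] ((0.5455650687217712, 0.38385695219039917), (0.07241050153970718, 0.12799225747585297), 83.77345275878906)
```

The top view shows the roller on the left hook at about (119,177), with its handle running down to (113,222). The jig is at (311,195) and the mat at (398,228). The side view agrees. Next I'll move near the roller and look from close by.

```bash
cat >> h.py <<'E'
def plan(p,yaw,pitch=0,s=None):
    """shift/turn in tool axes to reach TCP p, tool x along world heading yaw or its reverse (deg), fingers down"""
    s=s or sensors.get_state();R0=R.from_rotvec(s["ee_rot"])
    best=None
    for f in(0,180):
        Rt=R.from_euler("ZYX",[yaw+f,0,180],degrees=True)
        if pitch: Rt=R.from_rotvec(np.radians(pitch)*np.array([-np.sin(np.radians(yaw)),np.cos(np.radians(yaw)),0]))*Rt
        v=(R0.inv()*Rt).as_rotvec(degrees=True)
        if best is None or np.linalg.norm(v)<np.linalg.norm(best): best=v
    d=R0.inv().apply(np.array(p)-s["position"])
    print("turn",np.round(best,2),"shift",np.round(d,4),"rows",np.linalg.norm(best)/7.16,np.linalg.norm(d)/.0417)
E
python3 - <<'E'
from h import *
print(R.from_rotvec(sensors.get_state()["ee_rot"]).as_matrix().round(3))
plan([.50,.381,.33],-3)
E
```

```text
[[-0.938  0.347 -0.   ]
 [ 0.347  0.938  0.   ]
 [ 0.     0.    -1.   ]]
turn [  0.    -0.   -17.33] shift [-0.3365 -0.119  -0.1246] rows 2.420373530305905 9.065959275020095
```

Careful with the scale: shifts go in shares of 0.6 m and turns go in shares of 90 degrees. That gives: -0.3365 m / 0.6 = -0.5608, -0.119 m / 0.6 = -0.1983, -17.3 degrees / 90 = -0.1922.

Call:
arm_command:
  steps:
    - [[0, 0, -0.0778, -0.05, -0.0167, -0.0667, 0.094], [0, 0, -0.1556, -0.1, -0.0333, -0.1333, 0.094], [0, 0, -0.1922, -0.15, -0.05, -0.1917, 0.094], [0, 0, -0.1922, -0.2167, -0.075, -0.2083, 0.094], [0, 0, -0.1922, -0.5608, -0.1983, -0.2083, 0.094], [0, 0, -0.1922, -0.5608, -0.1983, -0.2083, 0.094], [0, 0, -0.1922, -0.5608, -0.1983, -0.2083, 0.094], [0, 0, -0.1922, -0.5608, -0.1983, -0.2083, 0.094], [0, 0, -0.1922, -0.5608, -0.1983, -0.2083, 0.094], [0, 0, -0.1922, -0.5608, -0.1983, -0.2083, 0.094]]

```text
time_s: 3.13
position: [0.5021, 0.3788, 0.3307]
ee_rot: [0.085, 3.14, -0.0]
contact_force: [0.3, 0.4, 0.3]
opening: 1.002
gripper_force: 0.0
```

```bash
python3 - <<'E'
from h import *
np.set_printoptions(precision=4,suppress=True)
s=sensors.get_state();print(s["position"],s["ee_rot"],s["contact_force"])
W=get_image("wrist");T=get_image("top");S=get_image("side")
print(W["cam_to_world"],W["K"][0,0])
for n in["roller","roller_handle","roller_bow","roller_axle","hook_a"]:
    for m in mark_of("wrist",n)[:3]: print(n,m["pixel"],m["p"],[atz(W,m["pixel"],z).round(4) for z in(.204,.27)])
v=[cv2.cvtColor(i["frame"],cv2.COLOR_RGB2BGR) for i in(W,T,S)]
a=cv2.resize(v[1][120:240,60:260],None,fx=2,fy=2);b=cv2.resize(v[2][50:200,190:310],None,fx=2.4,fy=2.4)
c=np.zeros((600,800,3),np.uint8);c[:384//1*1, :512]=v[0];c[384:600,:400]=a[:216];c[:360,512:800]=b[:,:288];cv2.imwrite("pics/w1.png",c)
E
```

```text
[0.5021 0.3788 0.3307] [ 0.0855  3.1398 -0.0002] [0.3362 0.3601 0.3188]
[[ 0.0542  0.9659  0.2532  0.4286]
 [ 0.9985 -0.0521 -0.0148  0.3837]
 [-0.0011  0.2537 -0.9673  0.5106]
 [ 0.      0.      0.      1.    ]] 315.45167225761946
roller [260.7, 282.1] 0.81 [array([0.6076, 0.3775, 0.204 ]), array([0.5691, 0.3789, 0.27  ])]
roller_handle [262.0, 212.6] 0.73 [array([0.5287, 0.3829, 0.204 ]), array([0.5071, 0.3831, 0.27  ])]
roller_axle [259.3, 293.6] 0.97 [array([0.6216, 0.3753, 0.204 ]), array([0.58  , 0.3771, 0.27  ])]
```

View pics/w1.png

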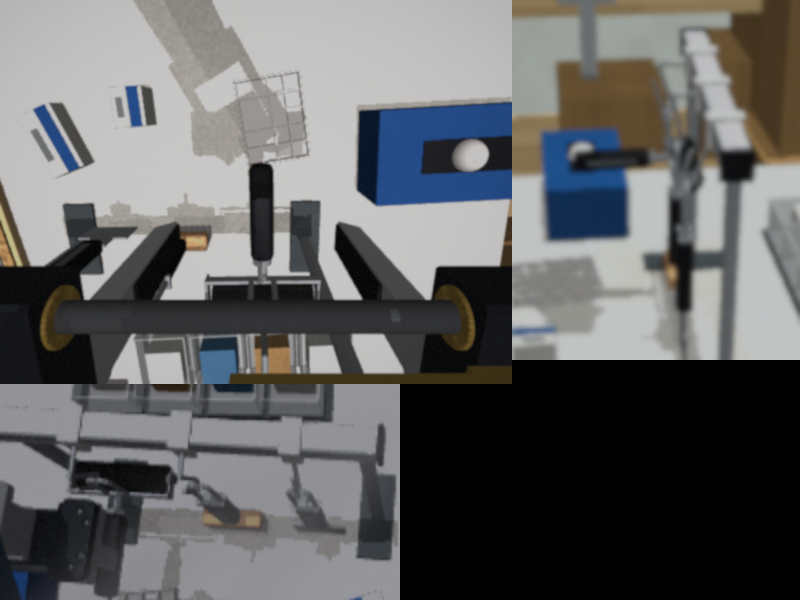

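```bash
python3 - <<'E'
from h import *
W=get_image("wrist")
a=[atz(W,p,z) for p,z in(((207,278),.207),((320,281),.207),((261,164),.204),((261,262),.204))]
print(np.round(a,4)); d=a[1]-a[0];print(np.degrees(np.arctan2(-d[0],d[1])));d=a[3]-a[2];print(np.degrees(np.arctan2(d[1],d[0])))
plan([.5407,.382,.193],-3.7)
E
```

```text
[[0.5948 0.3242 0.207 ]
 [0.6044 0.4448 0.207 ]
 [0.4754 0.3877 0.204 ]
 [0.5805 0.3827 0.204 ]]
-4.566831658022616
-2.7233972912537006
turn [ 0.01 -0.    0.78] shift [-0.0416  0.0021  0.1375] rows 0.10958491144976094 3.4461808609033273
```

In the tool's units: 0.1375 m / 0.6 = 0.2292, -0.0395 m / 0.6 = -0.0658, 0.8 degrees / 90 = 0.0089.

Call:
arm_command:
  steps:
    - [[0, 0, 0.0089, -0.0658, 0.0042, 0, 0.06], [0, 0, 0.0089, -0.0658, 0.0042, 0.0667, 0.06], [0, 0, 0.0089, -0.0658, 0.0042, 0.1333, 0.06], [0, 0, 0.0089, -0.0658, 0.0042, 0.1833, 0.06], [0, 0, 0.0089, -0.0658, 0.0042, 0.2292, 0.06], [0, 0, 0.0089, -0.0658, 0.0042, 0.2292, 0.06]]

```text
time_s: 4.08
position: [0.5353, 0.3804, 0.1855]
ee_rot: [-0.103, -3.129, 0.009]
contact_force: [-1.1, -0.7, -1.4]
opening: 0.645
gripper_force: 0.0
```

```bash
python3 - <<'E'
from h import *
s=sensors.get_state();print(s["time_s"],s["position"],s["contact_force"],s["opening"])
W=get_image("wrist")
for n in["roller","roller_handle","roller_axle"]:
    for m in mark_of("wrist",n)[:1]: print(n,m["pixel"],m["p"],atz(W,m["pixel"],.204).round(4))
cv2.imwrite("pics/w2.png",cv2.cvtColor(W["frame"],cv2.COLOR_RGB2BGR))
E
```

```text
4.0833 [0.53529974 0.38042645 0.18546307] [-1.14267907 -0.70692458 -1.42331509] 0.6450215229157068
roller [258.8, 354.3] 0.59 [0.6046 0.3778 0.204 ]
roller_handle [258.7, 237.2] 0.87 [0.5288 0.3826 0.204 ]
roller_axle [260.2, 377.6] 0.71 [0.6216 0.3776 0.204 ]
```

View pics/w2.png

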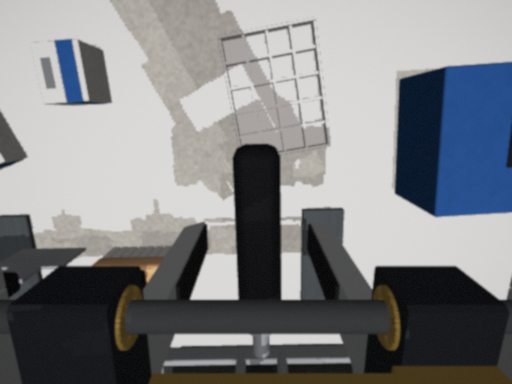

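The handle, about (257,145) to (257,300), sits centred between the open fingers. I'll re-read the settled pose.

```bash
python3 - <<'E'
from h import *
s=sensors.get_state();print(s["time_s"],s["position"],s["contact_force"],s["ee_rot"])
plan([.539,.3819,.193],-3.7)
E
```

```text
4.2833 [0.54061553 0.38252099 0.19598918] [-0.48880157 -0.54758814  0.62641108] [0.10363781 3.1359627  0.00321525]
turn [ 0.12  0.22 -0.09] shift [ 0.0016 -0.0007  0.003 ] rows 0.037339185378614546 0.08283208977492425
```

Call:
arm_command:
  steps:
    - [[0, 0, 0, 0, 0, 0.0017, 0.06], [0, 0, 0, 0, 0, 0.0017, 0.06], [0, 0, 0, 0, 0, 0.0017, 0.06], [0, 0, 0, 0, 0, 0.0017, 0.04]]

```text
time_s: 4.62
position: [0.5399, 0.3816, 0.1929]
ee_rot: [0.105, 3.139, 0.001]
contact_force: [-0.8, 0.3, 0.1]
opening: 0.597
gripper_force: 0.0
```

```bash
python3 - <<'E'
from h import *
for i in range(4):
    s=sensors.get_state();print(s["time_s"],s["position"],s["contact_force"],s["ee_rot"],s["opening"])
    get_image("top")
plan([.539,.3819,.193],-3.7)
E
```

```text
4.6167 [0.53992675 0.38164462 0.19290335] [-0.84948028  0.27092094  0.09710594] [1.04888162e-01 3.13858799e+00 1.09349111e-03] 0.5973226464517366
4.6667 [0.53982836 0.38154152 0.19260441] [-0.12835418 -0.56131503  0.11024214] [1.04975291e-01 3.13897746e+00 6.75231532e-04] 0.5627498612422193
4.7167 [0.53973115 0.3814721  0.19232983] [-0.82046175  0.07654939  0.62005632] [1.05029783e-01 3.13936214e+00 3.61417516e-04] 0.5189947627337598
4.7667 [0.5396679  0.38143407 0.19218732] [ 0.91104672 -0.7831078   0.03623071] [1.05083003e-01 3.13959995e+00 2.27315468e-04] 0.47525815516669345
turn [ 0.    0.   -0.13] shift [ 0.0006  0.0005 -0.001 ] rows 0.01862964470249289 0.0301852805177276
```

Call:
arm_command:
  steps:
    - [[0, 0, 0, 0, 0, 0, 0.02], [0, 0, 0, 0, 0, 0, 0.015], [0, 0, 0, 0, 0, 0, 0.0], [0, 0, 0, 0, 0, 0, 0.0], [0, 0, 0, 0, 0, 0, 0.0], [0, 0, 0, 0, 0, 0, 0.0], [0, 0, 0, 0, 0, 0, 0.0], [0, 0, 0, 0, 0, 0, 0.0]]
  grip_force: 100

```text
time_s: 5.48
position: [0.5396, 0.3813, 0.1919]
ee_rot: [-0.105, -3.14, 0.0]
contact_force: [0.5, -1.2, -0.1]
opening: 0.248
gripper_force: 59.9
```

```bash
cat > st.py <<'E'
from h import *
import sys
# average forces over a few periods; roller axes (yaw)
yaw=np.radians(float(sys.argv[1]) if len(sys.argv)>1 else -3.7)
n=int(sys.argv[2]) if len(sys.argv)>2 else 5
F=[]
for i in range(n):
    s=sensors.get_state();F.append(np.r_[s["contact_force"],s["torque"]])
    if i<n-1:get_image("side")
F=np.mean(F,0);c,q=np.cos(yaw),np.sin(yaw)
print("t",round(float(s["time_s"]),2),"p",s["position"].round(4),"rv",s["ee_rot"].round(4),"Fx,Fy,Fz(roller axes)",np.round([c*F[0]+q*F[1],-q*F[0]+c*F[1],F[2]],2),"M",F[3:].round(2),"open",round(float(s["opening"]),3),s["gripper_force"])
E
python3 st.py
```

```text
t 5.68 p [0.5396 0.3813 0.192 ] rv [-1.0510e-01 -3.1398e+00  3.0000e-04] Fx,Fy,Fz(roller axes) [-0.14 -1.5   0.01] M [-0.14  0.03 -0.09] open 0.253 59.89116668701172
```

In the tool's units: -0.005 m / 0.6 = -0.0083, -0.004 m / 0.6 = -0.0067.

Call:
arm_command:
  steps:
    - [[0, 0, 0, 0, 0, -0.0033, 0.0], [0, 0, 0, 0, 0, -0.0067, 0.0], [0, 0, 0, 0, 0, -0.0083, 0.0], [0, 0, 0, 0, 0, -0.0083, 0.0], [0, 0, 0, 0, 0, -0.0083, 0.0], [0, 0, 0, 0, 0, -0.0083, 0.0]]

```text
time_s: 6.18
position: [0.539, 0.3814, 0.1963]
ee_rot: [-0.105, -3.138, 0.001]
contact_force: [-0.4, 0.3, -4.1]
opening: 0.251
gripper_force: 59.9
```

```bash
python3 st.py
```

```text
t 6.38 p [0.539  0.3814 0.1963] rv [-1.0480e-01 -3.1383e+00  7.0000e-04] Fx,Fy,Fz(roller axes) [-1.5   0.03 -5.  ] M [ 0.06  0.56 -0.02] open 0.251 59.880414605140686
```

In the tool's units: -0.005 m / 0.6 = -0.0083, 0.0015 m / 0.6 = 0.0025.

Call:
arm_command:
  steps:
    - [[0, 0, 0, 0.0025, 0, 0, 0.0], [0, 0, 0, 0.0033, 0, -0.0033, 0.0], [0, 0, 0, 0.005, 0, -0.0067, 0.0], [0, 0, 0, 0.005, 0, -0.0083, 0.0], [0, 0, 0, 0.005, 0, -0.0083, 0.0], [0, 0, 0, 0.005, 0, -0.0083, 0.0]]

```text
time_s: 6.88
position: [0.5368, 0.3817, 0.2023]
ee_rot: [0.105, 3.139, 0.0]
contact_force: [0.2, 0.6, -4.9]
opening: 0.254
gripper_force: 59.9
```

```bash
python3 st.py
```

```text
t 7.08 p [0.5367 0.3816 0.202 ] rv [ 0.1051  3.1396 -0.    ] Fx,Fy,Fz(roller axes) [-0.04 -0.43 -4.24] M [0.01 0.29 0.01] open 0.247 59.88119959831238
```

In the tool's units: -0.005 m / 0.6 = -0.0083, -0.004 m / 0.6 = -0.0067.

Call:
arm_command:
  steps:
    - [[0, 0, 0, 0, 0, -0.0033, 0.0], [0, 0, 0, 0.0008, 0, -0.0067, 0.0], [0, 0, 0, 0.0017, 0, -0.0083, 0.0], [0, 0, 0, 0.0017, 0, -0.0083, 0.0], [0, 0, 0, 0.0017, 0, -0.0083, 0.0], [0, 0, 0, 0.0017, 0, -0.0083, 0.0]]

```text
time_s: 7.58
position: [0.5355, 0.3818, 0.207]
ee_rot: [-0.105, -3.14, 0.0]
contact_force: [-1.6, -1.1, -3.5]
opening: 0.251
gripper_force: 59.9
```

```bash
python3 st.py
```

```text
t 7.78 p [0.5355 0.3818 0.207 ] rv [-0.1048 -3.1397 -0.    ] Fx,Fy,Fz(roller axes) [-1.98 -0.56 -4.17] M [ 0.02  0.47 -0.02] open 0.25 59.88207221031189
```

In the tool's units: -0.006 m / 0.6 = -0.01, -0.004 m / 0.6 = -0.0067.

Call:
arm_command:
  steps:
    - [[0, 0, 0, 0.0033, 0, 0, 0.0], [0, 0, 0, 0.0042, 0, -0.0033, 0.0], [0, 0, 0, 0.0053, 0, -0.0067, 0.0], [0, 0, 0, 0.0067, 0, -0.01, 0.0], [0, 0, 0, 0.0067, 0, -0.01, 0.0], [0, 0, 0, 0.0067, 0, -0.01, 0.0]]

```text
time_s: 8.28
position: [0.5318, 0.3821, 0.2134]
ee_rot: [0.105, 3.139, 0.001]
contact_force: [-0.1, -0.2, -3.9]
opening: 0.251
gripper_force: 59.9
```

```bash
python3 st.py
```

```text
t 8.48 p [0.5316 0.3819 0.2128] rv [-1.0500e-01 -3.1397e+00  1.0000e-04] Fx,Fy,Fz(roller axes) [-0.04  0.3  -3.71] M [ 0.05  0.25 -0.01] open 0.245 59.88123893737793
```

In the tool's units: -0.007 m / 0.6 = -0.0117, -0.006 m / 0.6 = -0.01.

Call:
arm_command:
  steps:
    - [[0, 0, 0, 0.0012, 0, -0.0033, 0.0], [0, 0, 0, 0.0022, 0, -0.0067, 0.0], [0, 0, 0, 0.0033, 0, -0.01, 0.0], [0, 0, 0, 0.0038, 0, -0.0117, 0.0], [0, 0, 0, 0.0038, 0, -0.0117, 0.0], [0, 0, 0, 0.0038, 0, -0.0117, 0.0]]

```text
time_s: 8.98
position: [0.5294, 0.3822, 0.2201]
ee_rot: [0.105, 3.14, 0.0]
contact_force: [-0.6, -0.0, -4.1]
opening: 0.249
gripper_force: 59.9
```

```bash
python3 st.py
```

```text
t 9.18 p [0.5293 0.3821 0.2198] rv [-1.0500e-01 -3.1397e+00  2.0000e-04] Fx,Fy,Fz(roller axes) [-0.04 -0.09 -3.99] M [ 0.05  0.25 -0.  ] open 0.256 59.881115555763245
```

In the tool's units: -0.007 m / 0.6 = -0.0117, -0.006 m / 0.6 = -0.01.

Call:
arm_command:
  steps:
    - [[0, 0, 0, 0.0012, 0, -0.0033, 0.0], [0, 0, 0, 0.0022, 0, -0.0067, 0.0], [0, 0, 0, 0.0033, 0, -0.01, 0.0], [0, 0, 0, 0.0038, 0, -0.0117, 0.0], [0, 0, 0, 0.0038, 0, -0.0117, 0.0], [0, 0, 0, 0.0038, 0, -0.0117, 0.0]]

```text
time_s: 9.68
position: [0.5271, 0.3823, 0.2272]
ee_rot: [0.105, 3.14, 0.0]
contact_force: [-0.0, -0.4, -3.4]
opening: 0.25
gripper_force: 59.9
```

```bash
python3 st.py
```

```text
t 9.88 p [0.527  0.3822 0.2268] rv [-1.0500e-01 -3.1396e+00  2.0000e-04] Fx,Fy,Fz(roller axes) [-0.01 -0.16 -4.2 ] M [0.03 0.25 0.01] open 0.25 59.88120496273041
```

In the tool's units: -0.012 m / 0.6 = -0.02, -0.01 m / 0.6 = -0.0167.

Call:
arm_command:
  steps:
    - [[0, 0, 0, 0.0012, 0, -0.0033, 0.0], [0, 0, 0, 0.0022, 0, -0.0067, 0.0], [0, 0, 0, 0.0033, 0, -0.01, 0.0], [0, 0, 0, 0.0045, 0, -0.0133, 0.0], [0, 0, 0, 0.0055, 0, -0.0167, 0.0], [0, 0, 0, 0.0067, 0, -0.02, 0.0], [0, 0, 0, 0.0067, 0, -0.02, 0.0], [0, 0, 0, 0.0067, 0, -0.02, 0.0]]

```text
time_s: 10.55
position: [0.5231, 0.3826, 0.2392]
ee_rot: [0.105, 3.139, 0.0]
contact_force: [0.2, -0.5, -4.4]
opening: 0.248
gripper_force: 59.9
```

```bash
python3 st.py
```

```text
t 10.75 p [0.523  0.3825 0.2387] rv [-1.0490e-01 -3.1395e+00  3.0000e-04] Fx,Fy,Fz(roller axes) [-0.09 -0.21 -4.17] M [ 0.04  0.27 -0.01] open 0.251 59.881247878074646
```

In the tool's units: 0.02 m / 0.6 = 0.0333, 0.017 m / 0.6 = 0.0283.

Call:
arm_command:
  steps:
    - [[0, 0, 0, 0.0033, 0, 0, 0.0], [0, 0, 0, 0.0083, 0, 0, 0.0], [0, 0, 0, 0.0133, 0, 0, 0.0], [0, 0, 0, 0.0183, 0, 0, 0.0], [0, 0, 0, 0.0233, 0, 0, 0.0], [0, 0, 0, 0.0283, 0, 0, 0.0], [0, 0, 0, 0.0333, 0, 0, 0.0], [0, 0, 0, 0.0333, 0, 0, 0.0]]

```text
time_s: 11.42
position: [0.5025, 0.384, 0.239]
ee_rot: [-0.104, -3.14, -0.0]
contact_force: [0.3, 0.1, -3.5]
opening: 0.25
gripper_force: 59.9
```

```bash
python3 st.py
```

```text
t 11.62 p [0.5032 0.3839 0.239 ] rv [1.0490e-01 3.1396e+00 1.0000e-04] Fx,Fy,Fz(roller axes) [ 0.32 -0.17 -3.81] M [0.07 0.26 0.01] open 0.25 59.88124966621399
```

```bash
python3 - <<'E'
from h import *
plan([.42,.30,.24],0);plan([.435,-.1295,.24],4.8)
E
```

```text
turn [ 0.    0.01 -3.83] shift [ 0.0774 -0.0893 -0.001 ] rows 0.5345770029971598 2.833301825728393
turn [ 0.    0.01 -8.63] shift [ 0.0337 -0.5168 -0.001 ] rows 1.2049663838888232 12.4200051506909
```

In the tool's units: -0.26 m / 0.6 = -0.4333, -0.22 m / 0.6 = -0.3667, -8.6 degrees / 90 = -0.0956.

Call:
arm_command:
  steps:
    - [[0, 0, 0, 0.0333, 0, 0, 0.0], [0, 0, 0, 0.0833, 0, 0, 0.0], [0, 0, 0, 0.1333, 0, 0, 0.0], [0, 0, -0.0222, 0.15, -0.0417, 0, 0.0], [0, 0, -0.0444, 0.15, -0.1, 0, 0.0], [0, 0, -0.0667, 0.15, -0.1667, 0, 0.0], [0, 0, -0.0956, 0.1417, -0.2333, 0, 0.0], [0, 0, -0.0956, 0.1333, -0.3, 0, 0.0], [0, 0, -0.0956, 0.125, -0.3667, 0, 0.0], [0, 0, -0.0956, 0.1167, -0.4333, 0, 0.0]]

```text
time_s: 12.45
position: [0.4157, 0.1274, 0.2394]
ee_rot: [-0.132, 3.137, -0.001]
contact_force: [1.4, -0.1, -3.8]
opening: 0.252
gripper_force: 59.9
```

```bash
python3 st.py 4.8 1; python3 - <<'E'
from h import *
plan([.435,-.1295,.24],4.8)
E
```

```text
t 12.45 p [0.4157 0.1274 0.2394] rv [-1.3180e-01  3.1375e+00 -7.0000e-04] Fx,Fy,Fz(roller axes) [ 1.4  -0.18 -3.8 ] M [-0.    0.17 -0.03] open 0.252 59.88366901874542
turn [-0.03  0.08  0.01] shift [ 0.0023 -0.2576 -0.0005] rows 0.01129721468497551 6.177257840071787
```

Call:
arm_command:
  steps:
    - [[0, 0, 0, 0, -0.0667, 0, 0.0], [0, 0, 0, 0, -0.1333, 0, 0.0], [0, 0, 0, 0, -0.2, 0, 0.0], [0, 0, 0, 0, -0.2667, 0, 0.0], [0, 0, 0, 0, -0.3333, 0, 0.0], [0, 0, 0, 0.0033, -0.3833, 0.05, 0.0], [0, 0, 0, 0.0033, -0.4117, 0.1, 0.0], [0, 0, 0, 0.0033, -0.4117, 0.1667, 0.0], [0, 0, 0, 0.0033, -0.4117, 0.2, 0.0], [0, 0, 0, 0.0033, -0.4117, 0.2, 0.0]]

```text
time_s: 13.28
position: [0.4306, -0.1159, 0.1139]
ee_rot: [0.129, -3.129, -0.008]
contact_force: [-1.2, 1.0, -4.2]
opening: 0.248
gripper_force: 59.9
```

```bash
python3 - <<'E'
from h import *
import time
get_image("wrist");get_image("wrist");get_image("top");
S=get_image("side");T=get_image("top");W=get_image("wrist")
s=sensors.get_state();print(s["time_s"],s["position"],s["ee_rot"],s["contact_force"])
for n in["roller_axle","roller","roller_handle","jig"]:
    for c,im in(("side",S),("top",T),("wrist",W)):
        for m in mark_of(c,n)[:1]: print(n,c,m["pixel"],round(m["p"],2),atz(im,m["pixel"],0 if n=="jig" else .13).round(4))
m=silhouettes("top","jig")
v=[cv2.cvtColor(i["frame"],cv2.COLOR_RGB2BGR) for i in(W,T,S)]
c=np.zeros((600,800,3),np.uint8);c[:384,:512]=v[0];c[384:600,:320]=cv2.resize(v[1][130:238,230:390],None,fx=2,fy=2);c[384:600,320:640]=cv2.resize(v[2][200:308,190:350],None,fx=2,fy=2);cv2.imwrite("pics/j1.png",c)
plan([.4455,-.129,.06],4.8)
E
```

```text
13.5833 [ 0.43610471 -0.11784541  0.12142606] [-0.131623    3.13478934 -0.00415283] [-0.17857099 -0.68285197 -4.3406024 ]
roller_axle side [246.9, 232.7] 0.69 [ 0.5241 -0.1181  0.13  ]
roller_axle top [376.2, 155.4] 0.71 [ 0.6863 -0.2739  0.13  ]
roller_axle wrist [254.4, 362.3] 0.9 [ 0.5214 -0.1118  0.13  ]
roller side [240.7, 228.3] 0.82 [ 0.5116 -0.1004  0.13  ]
roller top [314.9, 225.2] 0.74 [ 0.4967 -0.1093  0.13  ]
roller wrist [258.8, 339.9] 0.65 [ 0.5039 -0.1104  0.13  ]
roller_handle side [202.6, 235.9] 0.75 [ 0.4233 -0.1177  0.13  ]
roller_handle top [318.7, 257.2] 0.69 [ 0.4158 -0.1182  0.13  ]
roller_handle wrist [258.3, 225.4] 0.72 [ 0.4263 -0.1173  0.13  ]
jig side [280.4, 268.9] 0.55 [ 0.6086 -0.1104  0.    ]
jig top [310.0, 195.5] 0.89 [ 0.5992 -0.1138  0.    ]
turn [ 0.01 -0.01 -0.03] shift [-0.0101 -0.0127  0.0589] rows 0.004353957563486663 1.4649760059081138
```

View pics/j1.png

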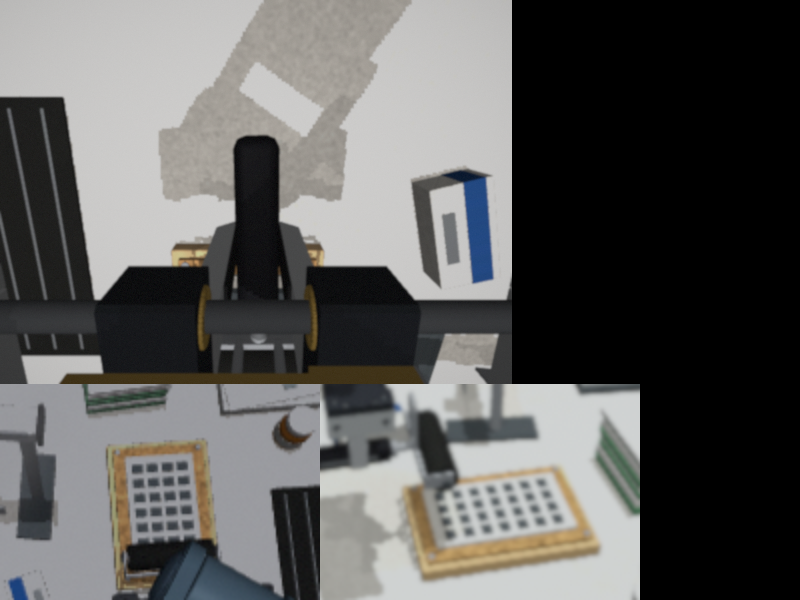

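The roller is held level just short of the jig. In the wrist view the jig's near edge runs from about (172,244) to (324,244), parallel to the roller bar. I'll use that edge to check the jig's centre line.

```bash
python3 - <<'E'
from h import *
W=get_image("wrist");T=get_image("top")
a=atz(W,(172,245),.0);b=atz(W,(324,245),.0);d=b-a
print(a,b,np.linalg.norm(d),np.degrees(np.arctan2(-d[0],d[1])),(a+b)/2)
y=np.radians(4.8);print("ctr",(a+b)[:2]/2+.1075*np.array([np.cos(y),np.sin(y)]))
# white card in top image
f=cv2.cvtColor(T["frame"],cv2.COLOR_RGB2HSV)
for nm,p in(("bottom",[284,157,340,232]),):
    pass
print("jig px of (.6,-.116,.028) with card corners:",[proj(T,[.6+ x*np.cos(y)-v*np.sin(y),-.116+x*np.sin(y)+v*np.cos(y),.028]).round(1).tolist() for x in(-.1075,.1075) for v in(-.075,.075)])
s=sensors.get_state();print(s["position"],s["contact_force"])
m=[q for q in silhouettes("top","roller_handle")]
E
```

```text
[ 0.49998978 -0.19834529  0.        ] [ 0.486965   -0.04347839  0.        ] 0.15541364818691822 4.807439761689882 [ 0.49347739 -0.12091184  0.        ]
ctr [ 0.60060037 -0.11191647]
jig px of (.6,-.116,.028) with card corners: [[341.7, 228.7], [289.1, 232.1], [333.9, 156.3], [283.4, 159.5]]
[ 0.4343907  -0.11713746  0.11890339] [-0.1141068  -0.09031493 -4.27434873]
```

In the tool's units: 0.07 m / 0.6 = 0.1167, -0.0114 m / 0.6 = -0.019.

Call:
arm_command:
  steps:
    - [[0, 0, 0, -0.0122, -0.019, 0.0333, 0.0], [0, 0, 0, -0.0122, -0.019, 0.075, 0.0], [0, 0, 0, -0.0122, -0.019, 0.1, 0.0], [0, 0, 0, -0.0122, -0.019, 0.1133, 0.0], [0, 0, 0, -0.0122, -0.019, 0.1167, 0.0], [0, 0, 0, -0.0122, -0.019, 0.1167, 0.0], [0, 0, 0, -0.0122, -0.019, 0.1167, 0.0], [0, 0, 0, -0.0122, -0.019, 0.1167, 0.0]]

```text
time_s: 15.05
position: [0.4437, -0.1285, 0.0503]
ee_rot: [-0.131, 3.137, -0.002]
contact_force: [1.2, -0.3, -4.5]
opening: 0.25
gripper_force: 59.9
```

```bash
python3 st.py 4.8 6
```

```text
t 15.3 p [ 0.443  -0.1281  0.0495] rv [-1.308e-01  3.138e+00 -9.000e-04] Fx,Fy,Fz(roller axes) [ 0.38 -0.18 -4.18] M [ 0.    0.28 -0.02] open 0.248 59.88110303878784
```

In the tool's units: 0.0055 m / 0.6 = 0.0092, 0.002 m / 0.6 = 0.0033.

Call:
arm_command:
  steps:
    - [[0, 0, 0, 0, 0, 0.0033, 0.0], [0, 0, 0, 0, 0, 0.0067, 0.0], [0, 0, 0, 0, 0, 0.0092, 0.0], [0, 0, 0, 0, 0, 0.0092, 0.0], [0, 0, 0, 0, 0, 0.0092, 0.0], [0, 0, 0, 0, 0, 0.0092, 0.0]]

```text
time_s: 15.8
position: [0.4429, -0.128, 0.0437]
ee_rot: [-0.131, 3.138, -0.0]
contact_force: [-0.2, 1.2, -1.1]
opening: 0.246
gripper_force: 59.9
```

```bash
python3 st.py 4.8 4
```

```text
t 15.95 p [ 0.4429 -0.128   0.0437] rv [-1.3090e-01  3.1384e+00 -4.0000e-04] Fx,Fy,Fz(roller axes) [ 0.14  1.19 -1.52] M [0.07 0.06 0.04] open 0.25 59.88248527050018
```

In the tool's units: 0.001 m / 0.6 = 0.0017, 0.0005 m / 0.6 = 0.0008.

Call:
arm_command:
  steps:
    - [[0, 0, 0, 0, 0, 0.0008, 0.0], [0, 0, 0, 0, 0, 0.0017, 0.0], [0, 0, 0, 0, 0, 0.0017, 0.0], [0, 0, 0, 0, 0, 0.0017, 0.0], [0, 0, 0, 0, 0, 0.0017, 0.0]]

```text
time_s: 16.37
position: [0.4432, -0.1281, 0.0429]
ee_rot: [-0.131, 3.138, -0.001]
contact_force: [-0.4, 2.8, 3.8]
opening: 0.252
gripper_force: 59.9
```

```bash
python3 st.py 4.8 4
```

```text
t 16.52 p [ 0.4431 -0.1281  0.0429] rv [-1.3060e-01  3.1378e+00 -7.0000e-04] Fx,Fy,Fz(roller axes) [0.25 1.89 3.47] M [ 0.39 -0.43  0.09] open 0.252 59.88621532917023
```

In the tool's units: 0.0003 m / 0.6 = 0.0005, 0.0002 m / 0.6 = 0.0003, -0.4 degrees / 90 = -0.0044.

Call:
arm_command:
  steps:
    - [[-0.0022, 0, 0, 0, 0, 0.0003, 0.0], [-0.0044, 0, 0, 0, 0, 0.0005, 0.0], [-0.0044, 0, 0, 0, 0, 0.0005, 0.0], [-0.0044, 0, 0, 0, 0, 0.0005, 0.0], [-0.0044, 0, 0, 0, 0, 0.0005, 0.0]]

```text
time_s: 16.93
position: [0.4432, -0.1282, 0.0426]
ee_rot: [-0.131, 3.138, 0.01]
contact_force: [0.5, 2.6, 5.0]
opening: 0.25
gripper_force: 59.9
```

```bash
python3 st.py 4.8 4
```

```text
t 17.08 p [ 0.4432 -0.1282  0.0426] rv [-0.1313  3.1379  0.01  ] Fx,Fy,Fz(roller axes) [0.06 2.41 5.25] M [ 0.28 -0.56  0.23] open 0.25 59.946935176849365
```

In the tool's units: -0.015 m / 0.6 = -0.025, -0.001 m / 0.6 = -0.0017, -0.3 degrees / 90 = -0.0033.

Call:
arm_command:
  steps:
    - [[-0.0011, 0, 0, -0.0017, 0, 0, 0.0], [-0.0022, 0, 0, -0.005, 0, 0, 0.0], [-0.0033, 0, 0, -0.0083, 0, 0, 0.0], [-0.0033, 0, 0, -0.0125, 0, 0, 0.0], [-0.0033, 0, 0, -0.0167, 0, 0, 0.0], [-0.0033, 0, 0, -0.0208, 0, 0, 0.0], [-0.0033, 0, 0, -0.025, 0, 0, 0.0]]

```text
time_s: 17.67
position: [0.4581, -0.1268, 0.0426]
ee_rot: [-0.132, 3.138, 0.019]
contact_force: [-0.5, 2.7, 6.4]
opening: 0.253
gripper_force: 60.0
```

```bash
python3 st.py 4.8 4
```

```text
t 17.82 p [ 0.4583 -0.1269  0.0426] rv [-0.1319  3.138   0.0183] Fx,Fy,Fz(roller axes) [-0.33  2.71  5.95] M [ 0.29 -0.55  0.26] open 0.249 59.97352123260498
```

In the tool's units: -0.019 m / 0.6 = -0.0317, -0.0165 m / 0.6 = -0.0275, 0.7 degrees / 90 = 0.0078.

Call:
arm_command:
  steps:
    - [[0.0022, 0, 0, -0.0025, 0.0002, -0.0002, 0.0], [0.0044, 0, 0, -0.0067, 0.0005, -0.0003, 0.0], [0.0067, 0, 0, -0.0108, 0.001, -0.0003, 0.0], [0.0078, 0, 0, -0.015, 0.0013, -0.0003, 0.0], [0.0078, 0, 0, -0.0192, 0.0017, -0.0003, 0.0], [0.0078, 0, 0, -0.0233, 0.0017, -0.0003, 0.0], [0.0078, 0, 0, -0.0275, 0.0017, -0.0003, 0.0], [0.0078, 0, 0, -0.0317, 0.0017, -0.0003, 0.0]]

```text
time_s: 18.48
position: [0.477, -0.1244, 0.0426]
ee_rot: [-0.13, 3.138, -0.001]
contact_force: [-0.6, -1.2, 5.0]
opening: 0.25
gripper_force: 59.9
```

```bash
python3 st.py 4.8 4
```

```text
t 18.63 p [ 0.4769 -0.1244  0.0426] rv [-1.3080e-01  3.1381e+00 -9.0000e-04] Fx,Fy,Fz(roller axes) [ 0.05 -1.17  4.47] M [-0.03 -0.53  0.02] open 0.253 59.9355411529541
```

In the tool's units: -0.024 m / 0.6 = -0.04, -0.0215 m / 0.6 = -0.0358.

Call:
arm_command:
  steps:
    - [[0, 0, 0, -0.0025, 0, 0, 0.0], [0, 0, 0, -0.0067, -0.0003, 0.0002, 0.0], [0, 0, 0, -0.0108, -0.0005, 0.0002, 0.0], [0, 0, 0, -0.015, -0.0005, 0.0002, 0.0], [0, 0, 0, -0.0192, -0.0005, 0.0002, 0.0], [0, 0, 0, -0.0233, -0.0005, 0.0002, 0.0], [0, 0, 0, -0.0275, -0.0005, 0.0002, 0.0], [0, 0, 0, -0.0317, -0.0005, 0.0002, 0.0], [0, 0, 0, -0.0358, -0.0005, 0.0002, 0.0], [0, 0, 0, -0.04, -0.0005, 0.0002, 0.0]]

```text
time_s: 19.47
position: [0.5006, -0.1223, 0.0425]
ee_rot: [-0.13, 3.139, 0.0]
contact_force: [-0.3, 0.9, 5.8]
opening: 0.252
gripper_force: 59.9
```

```bash
python3 st.py 4.8 4
```

```text
t 19.62 p [ 0.5007 -0.1222  0.0424] rv [-1.3060e-01  3.1383e+00  3.0000e-04] Fx,Fy,Fz(roller axes) [0.16 0.73 5.42] M [ 0.2  -0.58 -0.  ] open 0.252 59.93533372879028
```

In the tool's units: -0.024 m / 0.6 = -0.04, -0.0001 m / 0.6 = -0.0002.

Call:
arm_command:
  steps:
    - [[0, 0, 0, -0.0025, 0, 0, 0.0], [0, 0, 0, -0.0067, 0.0002, -0.0002, 0.0], [0, 0, 0, -0.0108, 0.0002, -0.0002, 0.0], [0, 0, 0, -0.015, 0.0003, -0.0002, 0.0], [0, 0, 0, -0.0192, 0.0003, -0.0002, 0.0], [0, 0, 0, -0.0233, 0.0003, -0.0002, 0.0], [0, 0, 0, -0.0275, 0.0003, -0.0002, 0.0], [0, 0, 0, -0.0317, 0.0003, -0.0002, 0.0], [0, 0, 0, -0.0358, 0.0003, -0.0002, 0.0], [0, 0, 0, -0.04, 0.0003, -0.0002, 0.0]]

```text
time_s: 20.45
position: [0.5244, -0.1201, 0.0425]
ee_rot: [-0.13, 3.139, 0.0]
contact_force: [-0.1, 0.3, 6.0]
opening: 0.254
gripper_force: 59.9
```

```bash
python3 st.py 4.8 4
```

```text
t 20.6 p [ 0.5245 -0.1201  0.0425] rv [-1.3060e-01  3.1383e+00  3.0000e-04] Fx,Fy,Fz(roller axes) [0.36 0.27 5.3 ] M [ 0.19 -0.59  0.02] open 0.25 59.93523359298706
```

In the tool's units: -0.024 m / 0.6 = -0.04, -0.0215 m / 0.6 = -0.0358.

Call:
arm_command:
  steps:
    - [[0, 0, 0, -0.0025, 0, 0, 0.0], [0, 0, 0, -0.0067, 0.0002, -0.0002, 0.0], [0, 0, 0, -0.0108, 0.0002, -0.0002, 0.0], [0, 0, 0, -0.015, 0.0002, -0.0002, 0.0], [0, 0, 0, -0.0192, 0.0002, -0.0002, 0.0], [0, 0, 0, -0.0233, 0.0002, -0.0002, 0.0], [0, 0, 0, -0.0275, 0.0002, -0.0002, 0.0], [0, 0, 0, -0.0317, 0.0002, -0.0002, 0.0], [0, 0, 0, -0.0358, 0.0002, -0.0002, 0.0], [0, 0, 0, -0.04, 0.0002, -0.0002, 0.0]]

```text
time_s: 21.43
position: [0.5483, -0.1179, 0.0426]
ee_rot: [-0.131, 3.139, 0.001]
contact_force: [-0.1, 0.2, 6.4]
opening: 0.256
gripper_force: 59.9
```

```bash
python3 st.py 4.8 4
```

```text
t 21.58 p [ 0.5483 -0.1179  0.0425] rv [-1.3070e-01  3.1386e+00  5.0000e-04] Fx,Fy,Fz(roller axes) [0.32 0.36 5.75] M [ 0.23 -0.56  0.03] open 0.249 59.93523180484772
```

In the tool's units: -0.024 m / 0.6 = -0.04, -0.0215 m / 0.6 = -0.0358.

Call:
arm_command:
  steps:
    - [[0, 0, 0, -0.0025, 0, -0.0002, 0.0], [0, 0, 0, -0.0067, 0.0002, -0.0003, 0.0], [0, 0, 0, -0.0108, 0.0002, -0.0003, 0.0], [0, 0, 0, -0.015, 0.0002, -0.0003, 0.0], [0, 0, 0, -0.0192, 0.0002, -0.0003, 0.0], [0, 0, 0, -0.0233, 0.0002, -0.0003, 0.0], [0, 0, 0, -0.0275, 0.0002, -0.0003, 0.0], [0, 0, 0, -0.0317, 0.0002, -0.0003, 0.0], [0, 0, 0, -0.0358, 0.0002, -0.0003, 0.0], [0, 0, 0, -0.04, 0.0002, -0.0003, 0.0]]

```text
time_s: 22.42
position: [0.572, -0.1157, 0.0426]
ee_rot: [0.131, -3.139, -0.001]
contact_force: [-0.6, 0.8, 5.3]
opening: 0.25
gripper_force: 59.9
```

```bash
python3 st.py 4.8 4
```

```text
t 22.57 p [ 0.572  -0.1157  0.0426] rv [ 1.3080e-01 -3.1387e+00 -7.0000e-04] Fx,Fy,Fz(roller axes) [-0.04  1.05  4.74] M [ 0.26 -0.55  0.  ] open 0.252 59.93502080440521
```

```bash
python3 - <<'E'
from h import *
S=get_image("side");T=get_image("top");print(sensors.get_state()["position"])
y=np.radians(4.8);C=np.array([.600,-.1145])
for n in["roller","roller_axle"]:
    for c,im in(("side",S),("top",T)):
        for m in mark_of(c,n)[:2]:
            p=atz(im,m["pixel"],.046 if n!="roller" else .056)[:2]-C;print(n,c,round(m["p"],2),np.cos(y)*p[0]+np.sin(y)*p[1],-np.sin(y)*p[0]+np.cos(y)*p[1])
v=[cv2.cvtColor(i["frame"],cv2.COLOR_RGB2BGR) for i in(T,S)]
cv2.imwrite("pics/r1.png",np.hstack([cv2.resize(v[0][130:240,240:370],None,fx=3,fy=3),cv2.resize(v[1][200:310,210:345],None,fx=3,fy=3)]))
E
```

```text
[ 0.5719226  -0.11573402  0.04263291]
roller side 0.63 0.035584863995876966 -0.01183050087813261
roller top 0.52 -0.12966633414725204 0.19261185262595798
roller top 0.49 0.04056534548389379 -0.0009911487984643145
roller_axle side 0.64 0.06293174180606065 0.006495686438911479
roller_axle top 0.55 0.06208523600448247 -0.004559545914236927
```

View pics/r1.png

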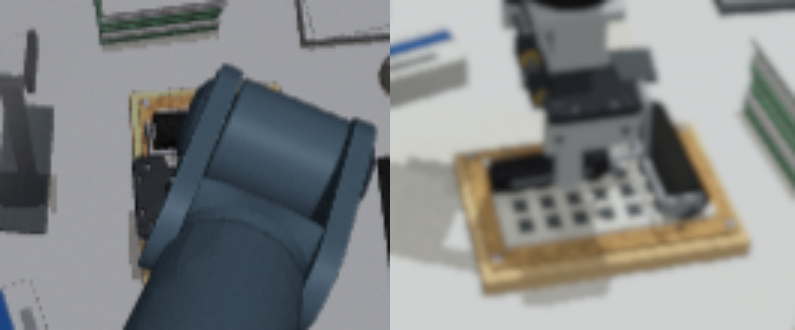

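In the tool's units: -0.01 m / 0.6 = -0.0167, -0.009 m / 0.6 = -0.015.

Call:
arm_command:
  steps:
    - [[0, 0, 0, -0.0025, 0, 0, 0.0], [0, 0, 0, -0.0067, 0, 0, 0.0], [0, 0, 0, -0.0108, 0, 0, 0.0], [0, 0, 0, -0.015, 0, 0, 0.0], [0, 0, 0, -0.0167, 0, 0, 0.0], [0, 0, 0, -0.0167, 0, 0, 0.0]]

```text
time_s: 23.37
position: [0.582, -0.1149, 0.0426]
ee_rot: [0.131, -3.139, -0.001]
contact_force: [-0.2, 2.0, 4.8]
opening: 0.249
gripper_force: 59.9
```

```bash
python3 st.py 4.8 4;  python3 - <<'E'
from h import *
y=np.radians(4.9);C=np.array([.513,-.370]);p=C-.024*np.array([np.cos(y),np.sin(y)])
print(p);plan([p[0],p[1],.10],4.9)
E
```

```text
t 23.52 p [ 0.5819 -0.1148  0.0426] rv [ 1.3070e-01 -3.1388e+00 -9.0000e-04] Fx,Fy,Fz(roller axes) [0.39 1.61 5.56] M [ 0.33 -0.56  0.  ] open 0.252 59.93501543998718
[ 0.48908771 -0.37205001]
turn [ 0.03 -0.   -0.13] shift [ 0.1139 -0.2486 -0.0575] rows 0.01887450338496567 6.700277617557305
```

In the tool's units: -0.249 m / 0.6 = -0.415, 0.114 m / 0.6 = 0.19.

Call:
arm_command:
  steps:
    - [[0, 0, 0, 0, 0, -0.05, 0.0], [0, 0, 0, 0, 0, -0.1, 0.0], [0, 0, 0, 0.0333, -0.0333, -0.15, 0.0], [0, 0, 0, 0.0667, -0.0833, -0.15, 0.0], [0, 0, 0, 0.1, -0.1417, -0.15, 0.0], [0, 0, 0, 0.1333, -0.2, -0.15, 0.0], [0, 0, 0, 0.1667, -0.2583, -0.15, 0.0], [0, 0, 0, 0.19, -0.3167, -0.15, 0.0], [0, 0, 0, 0.19, -0.375, -0.15, 0.0], [0, 0, 0, 0.19, -0.415, -0.15, 0.0]]

```text
time_s: 24.35
position: [0.4858, -0.3741, 0.1296]
ee_rot: [0.127, -3.134, -0.006]
contact_force: [-0.4, 0.1, -3.4]
opening: 0.251
gripper_force: 60.0
```

```bash
python3 - <<'E'
from h import *
for i in range(4): get_image("wrist")
S=get_image("side");T=get_image("top");s=sensors.get_state();print(s["time_s"],s["position"],s["contact_force"])
for c,im in(("side",S),("top",T)):
  for n in("roller","roller_handle","roller_axle","mat"):
    for m in mark_of(c,n)[:1]: print(n,c,round(m["p"],2),atz(im,m["pixel"],0.004 if n=="mat" else .14).round(4))
c=np.hstack([cv2.cvtColor(i["frame"],cv2.COLOR_RGB2BGR) for i in(T,S)]);cv2.imwrite("pics/m1.png",cv2.resize(c,(800,300)))
plan([.4891,-.372,.06],4.9)
E
```

```text
24.65 [ 0.48804703 -0.37063215  0.13072845] [-0.4447515  -0.01216801 -3.24611708]
roller_handle side 0.77 [ 0.4743 -0.3653  0.14  ]
mat side 0.84 [ 0.507  -0.3807  0.004 ]
roller top 0.61 [ 0.5549 -0.3677  0.14  ]
roller_handle top 0.65 [ 0.4684 -0.3727  0.14  ]
roller_axle top 0.7 [ 0.5764 -0.359   0.14  ]
mat top 0.97 [ 0.5158 -0.3663  0.004 ]
turn [-0.01  0.   -0.09] shift [0.0002 0.0005 0.0728] rows 0.013052494545134328 1.746235791983794
```

View pics/m1.png

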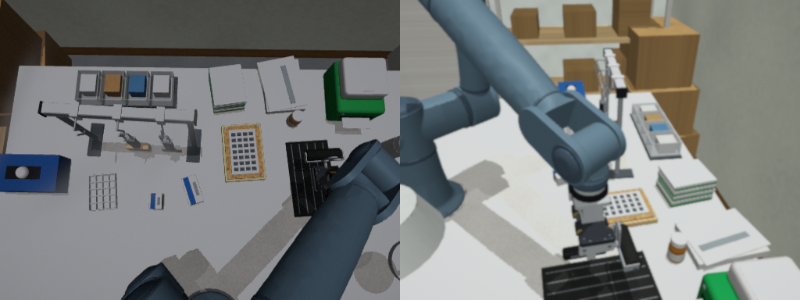

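Card and roller are fine, and the roller now hangs over the mat along its axis. I'll lower it with the handle end tipped down about 6°, so roll and handle both rest on the mat.

In the tool's units: 0.105 m / 0.6 = 0.175, 0.1 m / 0.6 = 0.1667, -6 degrees / 90 = -0.0667.

Call:
arm_command:
  steps:
    - [[0, -0.0111, 0, 0, 0, 0.0417, 0.0], [0, -0.0278, 0, 0, 0, 0.0833, 0.0], [0, -0.0444, 0, 0, 0, 0.125, 0.0], [0, -0.0611, 0, 0, 0, 0.15, 0.0], [0, -0.0667, 0, 0, 0, 0.1667, 0.0], [0, -0.0667, 0, 0, 0, 0.175, 0.0], [0, -0.0667, 0, 0, 0, 0.175, 0.0], [0, -0.0667, 0, 0, 0, 0.175, 0.0], [0, -0.0667, 0, 0, 0, 0.175, 0.0]]

```text
time_s: 25.8
position: [0.4903, -0.3738, 0.0293]
ee_rot: [-0.127, 3.033, 0.003]
contact_force: [0.3, -0.5, -3.4]
opening: 0.25
gripper_force: 60.0
```

```bash
python3 st.py 4.9 5; python3 -c "
from h import *
print(R.from_rotvec(sensors.get_state()['ee_rot']).as_matrix().round(3))"
```

```text
t 26.0 p [ 0.4897 -0.3732  0.0286] rv [-0.1269  3.0334  0.0047] Fx,Fy,Fz(roller axes) [ 0.06  0.1  -4.05] M [0.02 0.38 0.01] open 0.251 59.99633431434631
[[-0.991 -0.083  0.105]
 [-0.083  0.997  0.007]
 [-0.105 -0.001 -0.994]]
```

In the tool's units: 0.016 m / 0.6 = 0.0267, 0.015 m / 0.6 = 0.025.

Call:
arm_command:
  steps:
    - [[0, 0, 0, 0.0008, 0, 0.0083, 0.0], [0, 0, 0, 0.0017, 0, 0.0167, 0.0], [0, 0, 0, 0.0027, 0, 0.025, 0.0], [0, 0, 0, 0.0028, 0, 0.0267, 0.0], [0, 0, 0, 0.0028, 0, 0.0267, 0.0], [0, 0, 0, 0.0028, 0, 0.0267, 0.0], [0, 0, 0, 0.0028, 0, 0.0267, 0.0]]

```text
time_s: 26.58
position: [0.4892, -0.3728, 0.0115]
ee_rot: [-0.126, 3.034, 0.007]
contact_force: [0.1, 0.8, -2.6]
opening: 0.249
gripper_force: 60.0
```

```bash
python3 st.py 4.9 5
```

```text
t 26.78 p [ 0.4891 -0.3728  0.0116] rv [-0.1264  3.0343  0.0065] Fx,Fy,Fz(roller axes) [ 0.21  0.28 -2.12] M [0.01 0.46 0.01] open 0.248 59.997162222862244
```

In the tool's units: -0.03 m / 0.6 = -0.05, -0.01 m / 0.6 = -0.0167.

Call:
arm_command:
  steps:
    - [[0, 0, 0, 0, 0, 0, 0.03], [0, 0, 0, 0, 0, 0, 0.04], [0, 0, 0, 0, 0, 0, 0.05], [0, 0, 0, 0, 0, 0, 0.06], [0, 0, 0, 0, 0, 0, 0.06], [0, 0, 0, 0, 0, 0, 0.06], [0, 0, 0, 0, 0, -0.0167, 0.06], [0, 0, 0, 0, 0, -0.05, 0.06]]
  grip_force: 20

```text
time_s: 27.45
position: [0.4847, -0.3714, 0.0397]
ee_rot: [-0.126, 3.037, 0.013]
contact_force: [0.5, -0.2, 0.6]
opening: 0.635
gripper_force: 0.0
```

In the tool's units: -0.22 m / 0.6 = -0.3667, -0.18 m / 0.6 = -0.3.

Call:
arm_command:
  steps:
    - [[0, 0, 0, 0, 0, -0.05, 0.06], [0, 0, 0, 0, 0, -0.1, 0.06], [0, 0, 0, 0, 0, -0.1667, 0.06], [0, 0, 0, 0, 0, -0.2333, 0.06], [0, 0, 0, 0, 0, -0.3, 0.06], [0, 0, 0, 0.05, 0, -0.3667, 0.06], [0, 0, 0, 0.1, 0, -0.3667, 0.06], [0, 0, 0, 0.1, 0, -0.3667, 0.06], [0, 0, 0, 0.1, 0, -0.3667, 0.06]]

```text
time_s: 28.2
position: [0.4029, -0.3804, 0.2555]
ee_rot: [-0.123, 3.033, 0.003]
contact_force: [0.7, 0.3, -0.9]
opening: 0.633
gripper_force: 0.0
```

```bash
python3 - <<'E'
from h import *
for i in range(6): get_image("wrist")
S=get_image("side");T=get_image("top");W=get_image("wrist");s=sensors.get_state();print(s["time_s"],s["position"],s["contact_force"],s["opening"])
for c,im in(("top",T),("wrist",W)):
  for n in("roller","roller_handle","roller_axle","mat"):
    for m in mark_of(c,n)[:1]: print(n,c,round(m["p"],2),atz(im,m["pixel"],0.004 if n=="mat" else .025).round(4))
c=np.hstack([cv2.cvtColor(i["frame"],cv2.COLOR_RGB2BGR) for i in(W,S)]);cv2.imwrite("pics/e1.png",cv2.resize(c,(800,300)))
E
```

```text
28.65 [ 0.403976   -0.37966086  0.25344071] [ 0.27929991 -0.22556036 -0.67892692] 0.6419985970926659
roller top 0.9 [ 0.5469 -0.3752  0.025 ]
roller_handle top 0.66 [ 0.4688 -0.3698  0.025 ]
roller_axle top 0.92 [ 0.5735 -0.3637  0.025 ]
mat top 0.94 [ 0.5119 -0.3745  0.004 ]
roller wrist 0.85 [ 0.5588 -0.3659  0.025 ]
roller_handle wrist 0.57 [ 0.4748 -0.3707  0.025 ]
roller_axle wrist 0.98 [ 0.5773 -0.3661  0.025 ]
mat wrist 0.79 [ 0.5095 -0.3693  0.004 ]
```

View pics/e1.png

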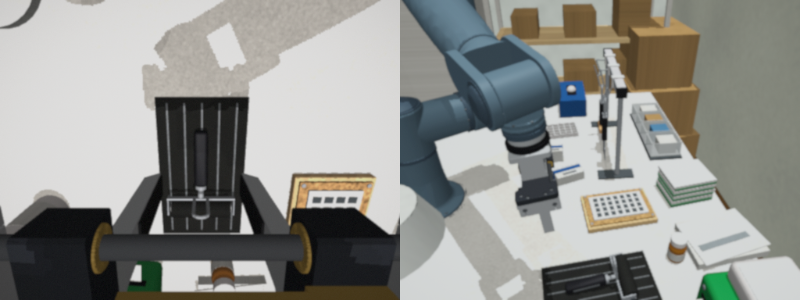

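The roller lies wholly on the mat with its handle along it, and the gripper is clear. The other tools are still hanging.

```bash
python3 -c "
from bench import job
print(job.hand_in())"
```

```text
the job is handed in; nothing more can be done
None
```

The job is handed in at about 29 s of the 69 s allowed: the roller came off its hook with about 2 N side load felt on the way up, was rolled over the card at roughly 8.5–10 N (about -67 to +72 mm, so only about 2 mm of margin at the near end), and lies released on the mat, with the other tools still hanging.

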